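Lock off the bench supply: switch the isolator off and present the opened combination lock

TASK

First turn the rotary handle on top of the grey isolator box clockwise to its off stop. Then turn the dial of the combination padlock in the wooden cradle, click by click, until its pointer is at the raised mark on the lock body (the bow side), pull the shackle fully open, and carry the lock to the isolator: finish while still holding it, level with the dial up, the bow of its open shackle about 7 cm above the steel hasp tab and touching nothing. Leave the other things on the bench where they are.

Things in the scene. Friction and masses are not known exactly. Their poses are not given: they have to be found in the camera images.
- isolator: Grey isolator box fixed to the bench, 120 x 120 mm, 75 mm high. Origin: centre of its underside; z up. Its rotary handle stands on top, axis at (20, 0) mm in this frame; the steel hasp tab stands upright near its -x edge, at x = -50 mm.
- handle (a joint): Black rotary handle of the isolator, axis vertical: 0 = on, its bar along the isolator's x axis, pointer end (with a bright line on its top) to -x; grows clockwise seen from above to the stop at 1.047 rad (60 degrees) = off. It snaps over a hump half way (about 0.1 N m) and stays at either end.
- handle_grip (a point): Grip point of the rotary handle, on its axis, 106 mm above the bench. The point turns with the handle: the bar runs along its x (about 62 mm long with its pointer, 13 mm wide, from 83 to 115 mm above the bench, over a flat collar of 26 mm radius whose top is at 83 mm). 32 mm of bar stand above the collar.
- hasp_top (a point): Middle of the top edge of the steel hasp tab, 115 mm above the bench. The tab is 38 mm wide along the isolator's y, 4 mm thick, 40 mm high, with a window in it.
- cradle: Wooden cradle fixed to the bench, 72 x 86 mm, floor 14 mm above the bench. Two corner posts on its -x side (tops at 36 mm) hold the lock against a pull to -x; low lips (tops at 24 mm) stand on the other three sides. 1 to 2 mm play. Origin: centre of its underside.
- lock: Steel combination padlock lying on its back in the cradle, axes along the cradle's: body 56 (x) x 64 (y) x 28 mm, 0.35 to 0.6 kg with dial and shackle. Origin: centre of its underside, 14 mm above the bench; z up. Dial on top at the origin's x, y; the shackle comes out of the -x face at mid thickness. A raised mark on the top at the -x edge shows where the dial's pointer must be. It can be lifted straight up, by the dial's bar for instance.
- dial (a joint): Angle of the lock's dial about the lock's z, counter-clockwise from above positive; 0 = pointer at the mark (towards -x, the bow): only there (within about 0.1 rad) the shackle is free. It starts between 0.5 and 1.5 rad. It clicks into a rest every 0.349 rad, 0 included (about 0.1 N m to leave one). While the shackle is out, the dial cannot turn.
- dial_grip (a point): Grip point of the dial, on its axis, 55 mm above the lock's underside (69 mm above the bench at the start). It turns with the dial: the bar runs along its x, pointer end (with a dark line on its top) to its -x; bar 36 mm long (42 with the pointed end), 12 mm wide, its top at 62 mm and the top of the flat collar below it (22 mm radius) at 32 mm above the lock's underside.
- shackle (a joint): How far the shackle is pulled out along the lock's -x: 0 = shut, 0.025 m = fully open, at its stop. Slides with about 3 to 5 N of friction and stays where it is left; blocked unless the dial is at its mark.
- shackle_bow (a point): Middle of the shackle's bow (cross bar): round bar 8 mm thick running along the lock's y, 85 mm from the lock's origin towards the lock's -x when shut (57 mm from the body's face), axis 14 mm above the lock's underside (28 mm above the bench at the start). The two legs are 42 mm apart between centres; inside them a clear space of 34 mm, and 45 mm between cradle and bow, nothing under it.
- block: Bystander, to be left alone: aluminium block with two holes, 50 x 40 x 35 mm. Origin: centre of its underside.
- bearing: Bystander, to be left alone: bearing ring lying flat, 38 mm across, 11 mm high. Origin: centre of its underside.
- collar: Bystander, to be left alone: dark steel collar lying flat, 48 mm across, 14 mm high. Origin: centre of its underside.
- wrench: Bystander, to be left alone: wrench, 180 mm long, lying along its own x. Origin: centre of its underside.
- screwdriver: Bystander, to be left alone: screwdriver, 200 mm long, lying along its own x. Origin: centre of its underside.
- bush: Bystander, to be left alone: upright steel cylinder, 30 mm across, 45 mm high. Origin: centre of its underside.
Things that resemble listed ones, but are neither listed nor needed, are in the scene too. Leave any yellow look-alike of the lock alone.

How it is judged (in metres and radians):
On the way, in this order (a step that is already met when the one before it is completed fails the run):
1. isolator handle turned to off (value of joint handle above 0.9 rad), for 0.2 s.
2. dial pointer at the mark (value of joint dial between -0.15 and 0.15 rad), for 0.2 s.
3. shackle pulled fully open (value of joint shackle above 0.02 m and value of joint handle above 0.9 rad), for 0.2 s.
At the end, for the whole second after the job is handed in: Handle off (>0.9 rad), dial within 0.15 rad of the mark, shackle out >20 mm; lock held in the fingers (>2 N), level within 0.3 rad, at rest, its bow within 40 mm horizontally of the hasp tab's top middle and 30 to 120 mm above it, lock touching neither isolator nor cradle (all of step 2 and all of step 3 and horizontal distance between shackle_bow and hasp_top below 0.04 m and z of shackle_bow in the frame of hasp_top between 0.03 and 0.12 m and angle between lock's own z axis and vertical below 0.3 rad and linear speed of lock below 0.03 m/s and contact force between lock and the fingers above 2 N and contact force between lock and isolator below 0.2 N and contact force between lock and cradle below 0.2 N); the arm keeps its last pose, push and grip.
It fails at once if a bystander was shifted by more than 30 mm (distance of any of block, bearing, collar, wrench, screwdriver, bush from where it was at the start of the episode above 0.03 m).
It also fails if it takes over 72 s, if anything falls off the work surface, if the arm or the gripper's body presses on something with over 40 N, if the wrist force passes 120 N, or if a joint passes its speed limit or range.

ROBOT

A 6-joint arm with a two-finger parallel gripper is mounted at the origin on the work surface. World frame = base frame: x ahead of the robot, y to its left, z up, the work surface at z = 0. Lengths are in mm, angles in rad, forces in N, time in s.
With the tool pointing down it reaches from about 325 to 900 mm from the base axis. Payload 6.1 kg.
Tool frame: the origin (TCP) lies between the finger pads; the fingertips stand 17 mm ahead of it and the grasp point (between the pads) lies 2 mm behind it; z points along the fingers, y is the line along which they close (so a half turn about z gives the same grasp; the last joint's range is limited). The gripper opens to 85 mm and grips with 20 to 120 N. Pads are 22 mm wide; open, the fingers measure 114 mm over their backs; the gripper's body (76 mm by 85 mm) begins 54 mm behind the grasp point. The pads swing forward as they close: fully open they stand 13 mm farther back than shut.
Start: joints at [-1.292, 0.22, 1.526, -0, 1.395, -0.126], TCP at [246.139, -574.484, 248.3] pointing down, gripper open.
Joint ranges: [-2.98, 2.98], [-0.91, 2.08], [0.09, 2.57], [-1.24, 4.39], [0.2, 2.65], [-2.68, 2.68]. Speed limits (rad/s): [2.57, 2.57, 3.01, 3.14, 3.14, 3.14].

INTERFACE

Orientations are given as a unit quaternion [x, y, z, w].
In Python, from station import bot gives the robot as it stands.
- The arm moves only by the shell command python3 -m jog 'ROWS' [OPENING] [FORCE]. ROWS is JSON, a list of rows, each a list of 4 numbers: the shift along the tool's x, y, z in m, then the turn about the tool's z in rad. In form: [[tx, ty, tz, turn], ...]. A call has exactly 10 rows; each row is the pose to reach, as a shift and turn from the pose commanded when the call began, along the tool's axes at that moment; what a row does not reach only later rows make up. A row lasts 1/8 s, in which the tool goes at most 62.5 mm and 10.7 degrees, less where a joint would pass 70% of its speed; a pose out of reach is approached as far as the arm can. A call with a gripper value outside its range is refused whole. OPENING is the opening, from 0 (shut) to 1 (fully open), set as the call begins (- or left out, the last holds). The fingers move at their own pace and stop on an object; FORCE is the grip in N (left out, the last holds). Time passes only in rows, so rows that repeat a pose let the fingers close, or fill a call up. It gives the time, the measured TCP pose, the force, the opening and the grip force at its end, in the units of the state.
- bot.read_state(): the state, without advancing time (a new reading comes with each control period).
- bot.camera(name): name is "side" or "top" or "wrist"; returns a dict with "color" (384x512x3 uint8, red, green, blue), "depth" (384x512 float32, mm along the optical axis (not along the pixel's ray), 0 where there is no reading), "fovy" (degrees; the focal length in pixels is half the picture's height over the tangent of half this angle, whatever the lens; pixels are square), "cx", "cy" (the principal point, pixels), "rvec" (rotation vector, rad) and "tvec" (3), from world to camera coordinates, as OpenCV has them; the wrist camera has in their place "T_tool_cam" (4x4, takes a point from camera to tool coordinates, whose origin is the TCP and whose axes are the flange's). Camera axes: x right, y down, z forward; pixel columns grow to the right and rows downward; lengths in mm; the calibration is good to about 2 mm. A picture is of the moment at which its call begins: read the wrist's pose just before it.
- bot.sign_off(): hands the job in; it is judged then, once.
The state is a dict: "clock": time; "joint_positions": joint angles; "joint_velocities": joint speeds; "joint_efforts": joint torques, N m; "eef_pos": TCP position; "tcp_rot": TCP orientation; "ft_force": force on the tool from outside, world axes, zero at the start; "moment": the same for the moment, N m; "grip_width": finger opening in mm; "finger_force": force on a finger pad.
Only numpy, scipy, OpenCV 4.12 (cv2) and the standard library are available. Lean on these libraries where they do the work, as an engineer would, in place of code of your own. Each camera call takes 0.05 s, during which the arm holds its last target. There are 200 camera calls.

## Working session

There is one attempt and no reset: what is moved stays moved. The work goes in short steps, Python scripts to look and compute and a shell command to move; the robot and the scene stay as the last step left them, time stands still between calls to the robot, and variables do not carry over. Pictures are saved under pics/ and viewed, at most 10 in all, crops included, and the job is handed in when it is done.

```bash
ls; mkdir -p pics; cat > h.py <<'E'
import numpy as np, cv2
from scipy.spatial.transform import Rotation as R
from station import bot
def cam(n):
    s=bot.read_state(); c=bot.camera(n)
    f=c['color'].shape[0]/2/np.tan(np.radians(c['fovy'])/2)
    if 'rvec' in c:
        Rm=cv2.Rodrigues(np.array(c['rvec'],float))[0]; t=np.array(c['tvec'],float).ravel()
        T=np.eye(4); T[:3,:3]=Rm.T; T[:3,3]=-Rm.T@t
    else:
        W=np.eye(4); W[:3,:3]=R.from_quat(s['tcp_rot']).as_matrix(); W[:3,3]=s['eef_pos']
        T=W@np.array(c['T_tool_cam'])
    c['T']=T; c['f']=f; return c
def plane(c,u,v,z):
    d=c['T'][:3,:3]@np.array([(u-c['cx'])/c['f'],(v-c['cy'])/c['f'],1]); o=c['T'][:3,3]
    return o+d*(z-o[2])/d[2]
def cloud(c):
    h,w=c['depth'].shape; v,u=np.mgrid[:h,:w]; z=c['depth']
    P=np.stack([(u-c['cx'])/c['f']*z,(v-c['cy'])/c['f']*z,z],-1)
    return P@c['T'][:3,:3].T+c['T'][:3,3]
def save(c,name,k=1.5,box=None):
    im=c['color'][:,:,::-1]
    if box: x0,y0,x1,y1=box; im=im[y0:y1,x0:x1]
    cv2.imwrite('pics/'+name,cv2.resize(im,None,fx=k,fy=k,interpolation=cv2.INTER_CUBIC))
E
python3 - <<'E'
from h import *
c=cam('top'); save(c,'top.png'); print(c['T'].round(2),c['f'])
c=cam('side'); save(c,'side.png'); print(c['T'].round(2))
s=bot.read_state(); print(s)
E
```

```text
pics
[[ 1.00000e-01 -9.70000e-01  2.10000e-01  3.18060e+02]
 [-9.90000e-01 -1.00000e-01  2.00000e-02 -1.17800e+01]
 [ 1.00000e-02 -2.10000e-01 -9.80000e-01  1.36558e+03]
 [ 0.00000e+00  0.00000e+00  0.00000e+00  1.00000e+00]] 491.6926531530495
[[-9.2000e-01 -2.2000e-01  3.3000e-01  2.2162e+02]
 [-3.9000e-01  4.9000e-01 -7.8000e-01  8.9930e+02]
 [ 1.0000e-02 -8.4000e-01 -5.4000e-01  7.0785e+02]
 [ 0.0000e+00  0.0000e+00  0.0000e+00  1.0000e+00]]
{'clock': 0.1, 'joint_positions': array([-1.29211028e+00,  2.21144680e-01,  1.52750718e+00, -5.20556170e-06,
        1.39469028e+00, -1.26082858e-01]), 'joint_velocities': array([ 0.00118499, -0.00144951, -0.00138085, -0.00010609,  0.00058742,
       -0.00061116]), 'joint_efforts': array([ 1.48043880e-03, -4.98242140e+01, -3.90547693e+01, -6.34103321e-05,
        5.61869485e-03, -3.84116504e-05]), 'eef_pos': array([ 245.99078876, -573.99403303,  247.30466131]), 'tcp_rot': array([ 9.79589607e-01,  2.01006059e-01, -6.92339540e-05, -8.71999204e-04]), 'ft_force': array([ 0.69374922, -0.41067736,  0.38792755]), 'moment': array([-0.01536179, -0.01770075, -0.01573738]), 'finger_force': 0.0, 'grip_width': 85.3554362958564}
```

View pics/top.png

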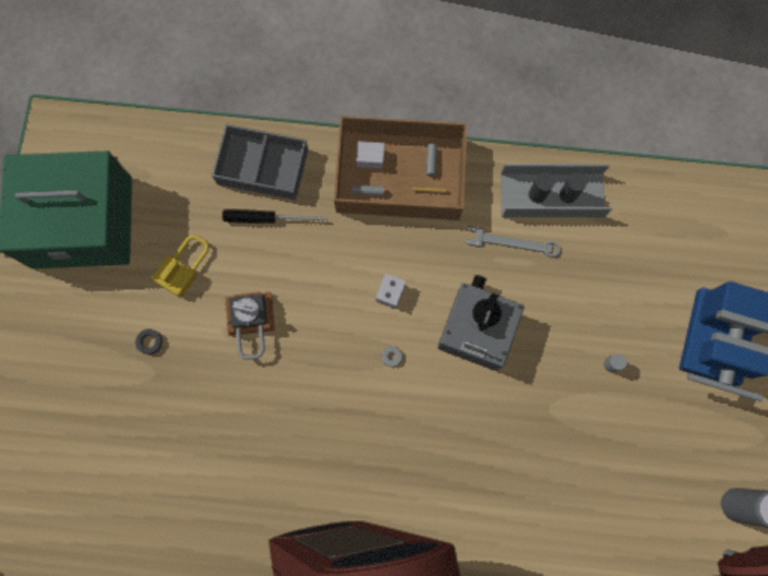

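View pics/side.png

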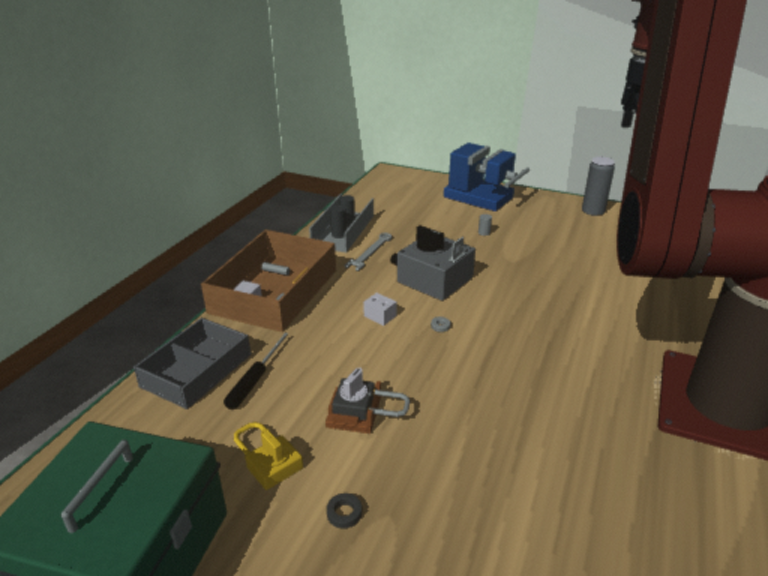

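The top view shows the isolator at about (482,325), with its handle at (487,312) and hasp at (480,350). The dark-bodied lock is in its cradle at (249,312), with the bow at (251,352). Look-alikes:
- Yellow padlock at (180,272): not wanted.
- Grey tray with black posts at (555,190): not the isolator.

I choose the wooden-cradle lock and the grey box, and will check both in a crop.

```bash
python3 - <<'E'
from h import *
c=cam('top'); P=cloud(c); 
im=c['color'][:,:,::-1]
a=cv2.resize(im[180:250,285:355],(480,480),interpolation=cv2.INTER_CUBIC)
b=cv2.resize(im[185:245,135:195],(480,480)[:2],interpolation=cv2.INTER_CUBIC)
cv2.imwrite('pics/crop.png',cv2.resize(np.hstack([a,b]),(800,400)))
def reg(u0,v0,u1,v1,z0,z1,name):
    Q=P[v0:v1,u0:u1].reshape(-1,3); Q=Q[(Q[:,2]>z0)&(Q[:,2]<z1)]
    if len(Q)<5: print(name,len(Q));return
    r=cv2.minAreaRect(Q[:,:2].astype(np.float32)); print(name,len(Q),Q.mean(0).round(1),[np.round(x,1) for x in r])
reg(285,180,355,250,66,82,'isotop'); reg(285,180,355,250,90,130,'handle/hasp')
reg(310,185,345,221,100,130,'handle'); reg(300,225,340,245,90,130,'hasp')
reg(145,185,190,245,6,45,'lock+'); reg(145,190,185,222,55,90,'dialbar');reg(145,222,185,245,15,45,'shackle')
reg(145,185,190,225,8,50,'cradle')
E
```

```text
isotop 1613 [ 563.8 -172.6   75.9] [array([ 567.9, -174.1]), array([120.4, 120.7]), np.float64(74.9)]
handle/hasp 186 [ 570.  -173.7  112.4] [array([ 566.8, -167.6]), array([ 36.2, 103.4]), np.float64(81.5)]
handle 133 [ 584.3 -177.9  114.7] [array([ 584.7, -178.3]), array([13.6, 66.5]), np.float64(75.0)]
hasp 38 [ 518.9 -160.7  111.6] [array([ 519.7, -160.6]), array([36.4,  4.8]), np.float64(75.2)]
lock+ 789 [539.2 245.2  28.4] [array([540. , 251.6]), array([164.9, 127.3]), np.float64(3.5)]
dialbar 87 [553.  251.1  73.6] [array([553.2, 251.8]), array([38.8, 23.5]), np.float64(58.5)]
shackle 132 [488.4 240.   31.2] [array([489.9, 249. ]), array([48.5, 71.1]), np.float64(2.8)]
cradle 717 [549.9 247.6  32.9] [array([564.9, 251.8]), array([116. , 115.9]), np.float64(7.1)]
```

View pics/crop.png

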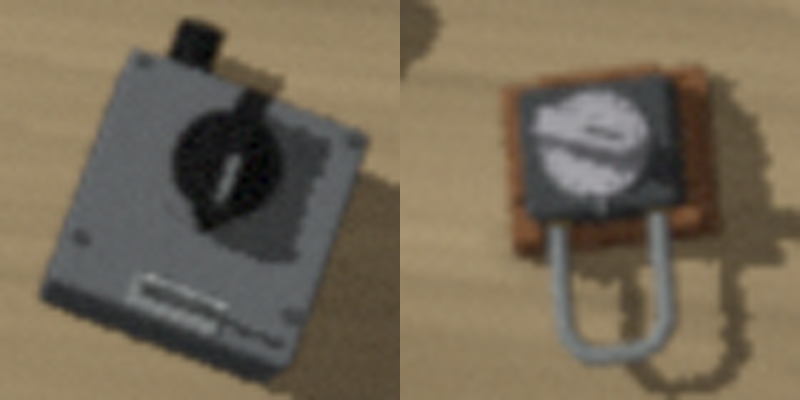

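The crop confirms both. The isolator handle's pointer end, with its bright line, faces the hasp. The lock has a steel dial, and its bow points towards the robot. I'll move over the handle first.

```bash
python3 -m jog '[[0.052,-0.025,0,-0.18],[0.104,-0.05,0,-0.36],[0.156,-0.075,0,-0.54],[0.208,-0.1,0,-0.72],[0.26,-0.126,0,-0.9],[0.313,-0.152,0,-1.08],[0.365,-0.178,0,-1.26],[0.417,-0.203,0,-1.44],[0.469,-0.229,0,-1.62],[0.469,-0.229,0,-1.8]]' 1 60
cat >> h.py <<'E'
def delta(target,yaw=None):
    s=bot.read_state(); M=R.from_quat(s['tcp_rot']).as_matrix()
    cy=np.arctan2(M[1,0],M[0,0]); d=M.T@(np.array(target)-s['eef_pos'])
    out=dict(d=d.round(1),pos=s['eef_pos'].round(1),yaw=round(np.degrees(cy),1),t=round(s['clock'],2),j=s['joint_positions'].round(2))
    if yaw is not None: out['turn']=round(-(((np.radians(yaw)-cy)+np.pi)%(2*np.pi)-np.pi),3)
    print(out)
E
python3 -c "
from h import *
c=cam('wrist'); save(c,'w1.png',1)
delta([587,-179,200],165)"
```

```text
clock: 1.4
eef_pos: [588.9, -175.4, 247.7]
tcp_rot: [0.446, 0.895, 0.001, -0.0]
ft_force: [-1.4, -0.3, -0.0]
grip_width: 85.6
finger_force: 0.0
{'d': array([-1.1, -2. , 47.7]), 'pos': array([ 588. , -177. ,  247.7]), 'yaw': np.float64(127.3), 't': 1.45, 'j': array([-0.42,  0.2 ,  1.56,  0.  ,  1.39, -1.07]), 'turn': np.float64(-0.658)}
```

View pics/w1.png

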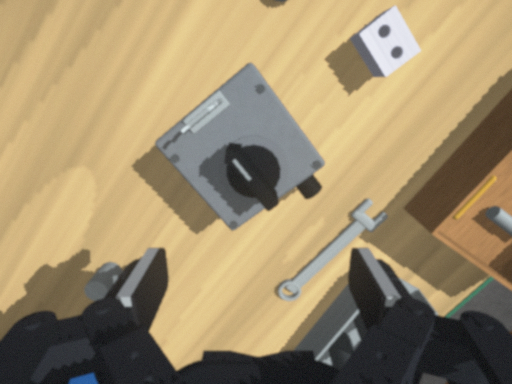

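The wrist view shows the handle at about (252,175), between its pointer tip at (230,148) and its tail at (272,205), with the hasp at (205,120). I'll refine it with depth.

```bash
python3 -c "
from h import *
c=cam('wrist'); P=cloud(c); Q=P[130:225,215:300].reshape(-1,3); Q=Q[(Q[:,2]>105)&(Q[:,2]<125)]
r=cv2.minAreaRect(Q[:,:2].astype(np.float32)); print(len(Q),Q.mean(0),r)
Q=P[50:240,150:330].reshape(-1,3); Q=Q[(Q[:,2]>68)&(Q[:,2]<80)]
print(cv2.minAreaRect(Q[:,:2].astype(np.float32)))
Q=P[80:150,160:225].reshape(-1,3); Q=Q[(Q[:,2]>95)&(Q[:,2]<125)]
print(cv2.minAreaRect(Q[:,:2].astype(np.float32)))
delta([586,-179,190],165)"
```

```text
1189 [ 582.57807582 -177.81890238  113.53346173] ((582.9263305664062, -178.0742950439453), (16.42879867553711, 65.8170166015625), 76.45955657958984)
((566.7247314453125, -174.56155395507812), (120.31796264648438, 120.44176483154297), 74.72073364257812)
((518.4564208984375, -161.5087890625), (38.119991302490234, 3.9835548400878906), 74.91117095947266)
{'d': array([-0. , -1.6, 57.7]), 'pos': array([ 587.3, -178. ,  247.7]), 'yaw': np.float64(126.5), 't': 1.5, 'j': array([-0.42,  0.19,  1.56, -0.  ,  1.39, -1.06]), 'turn': np.float64(-0.671)}
```

```bash
python3 -m jog '[[0,0,0.02,-0.17],[0,0,0.04,-0.34],[0,0,0.05,-0.51],[0,0,0.06,-0.675],[0,0,0.08,-0.675],[0,0,0.1,-0.675],[0,0,0.12,-0.675],[0,0,0.135,-0.675],[0,0,0.143,-0.675],[0,0,0.143,-0.675]]' 1 60
python3 -c "
from h import *
delta([586.3,-179.6,105],165)"
```

```text
clock: 2.75
eef_pos: [586.8, -179.1, 104.6]
tcp_rot: [0.131, 0.991, 0.0, -0.001]
ft_force: [0.1, 1.0, -0.2]
grip_width: 85.4
finger_force: 0.0
{'d': array([ 0.3, -0.6, -0.4]), 'pos': array([ 586.8, -179.1,  104.6]), 'yaw': np.float64(165.0), 't': 2.75, 'j': array([-0.42,  0.33,  1.67,  0.  ,  1.14, -1.73]), 'turn': np.float64(-0.0)}
```

Now close on the bar, then turn clockwise (+).

```bash
python3 -m jog '[[0,0,0,0],[0,0,0,0],[0,0,0,0],[0,0,0,0],[0,0,0,0],[0,0,0,0],[0,0,0,0],[0,0,0,0],[0,0,0,0],[0,0,0,0]]' 0 60
python3 -m jog '[[0,0,0,0.14],[0,0,0,0.28],[0,0,0,0.42],[0,0,0,0.56],[0,0,0,0.7],[0,0,0,0.84],[0,0,0,0.95],[0,0,0,1.03],[0,0,0,1.07],[0,0,0,1.07]]'
```

```text
clock: 4.0
eef_pos: [587.1, -179.7, 105.8]
tcp_rot: [0.131, 0.991, -0.0, 0.0]
ft_force: [-2.6, -2.8, 5.6]
grip_width: 12.1
finger_force: 60.2
clock: 5.25
eef_pos: [586.8, -180.1, 105.8]
tcp_rot: [0.617, 0.787, -0.001, 0.0]
ft_force: [-4.5, -4.1, 4.9]
grip_width: 12.3
finger_force: 61.5
```

```bash
python3 -m jog '[[0,0,0,1.07],[0,0,0,0],[0,0,0,0],[0,0,0,0],[0,0,-0.02,0],[0,0,-0.05,0],[0,0,-0.08,0],[0,0,-0.11,0],[0,0,-0.14,0],[0,0,-0.14,0]]' 0.6 60
python3 -c "
from h import *
c=cam('wrist'); P=cloud(c).reshape(-1,3); Q=P[(P[:,2]>105)&(P[:,2]<122)&(np.hypot(P[:,0]-586,P[:,1]+179)<45)]
print(len(Q),cv2.minAreaRect(Q[:,:2].astype(np.float32)))
delta([554,252,246])"
```

```text
clock: 6.5
eef_pos: [589.0, -180.1, 250.4]
tcp_rot: [0.618, 0.786, 0.001, 0.004]
ft_force: [-0.7, 0.1, -1.3]
grip_width: 51.2
finger_force: 0.0
1094 ((584.3961181640625, -176.20172119140625), (16.912147521972656, 65.2049560546875), 13.106786727905273)
{'d': array([427.5,  68.8,   1.1]), 'pos': array([ 588. , -179.6,  247.9]), 'yaw': np.float64(103.6), 't': 6.55, 'j': array([-0.42,  0.19,  1.56,  0.  ,  1.39, -0.66])}
```

The bar now lies at about −77°, which is 61.7° of turn, so the handle is off. I'll move over to the lock.

```bash
python3 -m jog '[[0.053,0.009,0,0.05],[0.107,0.017,0,0.1],[0.16,0.026,0,0.15],[0.213,0.034,0,0.2],[0.267,0.043,0,0.25],[0.32,0.052,0,0.3],[0.373,0.06,0,0.35],[0.427,0.069,0,0.4],[0.427,0.069,0,0.44],[0.427,0.069,0,0.44]]' 0.6 60
cat > m.py <<'E'
from h import *
c=cam('wrist'); save(c,'w2.png',1.5); P=cloud(c)
F=P.reshape(-1,3)
near=lambda z0,z1,r=130,x0=0:F[(F[:,2]>z0)&(F[:,2]<z1)&(np.hypot(F[:,0]-554,F[:,1]-252)<r)&(F[:,0]>x0)]
for n,a in dict(bar=near(70,85,40),dial=near(42,90,40),body=near(37,45,60),all=near(8,34,75)).items():
    print(n,len(a),a.mean(0).round(1),cv2.minAreaRect(a[:,:2].astype(np.float32)))
a=F[(F[:,2]>20)&(F[:,2]<40)&(F[:,0]<510)&(F[:,0]>440)&(abs(F[:,1]-250)<60)]
print('shackle',len(a),cv2.minAreaRect(a[:,:2].astype(np.float32)))
delta([554,252,246])
E
python3 m.py
```

```text
clock: 7.8
eef_pos: [552.0, 252.4, 243.9]
tcp_rot: [0.774, 0.633, -0.001, -0.0]
ft_force: [1.3, -0.4, -0.5]
grip_width: 51.4
finger_force: 0.0
bar 500 [553.9 253.2  74.9] ((553.6181640625, 251.31312561035156), (42.032230377197266, 12.724393844604492), 84.12696075439453)
dial 1549 [554.1 255.   55. ] ((552.2841186523438, 253.43341064453125), (52.385372161865234, 57.264373779296875), 10.258893966674805)
body 1990 [554.4 257.7  41.4] ((551.94189453125, 252.9676513671875), (59.84642791748047, 64.00216674804688), 12.202873229980469)
all 2113 [544.3 261.8  21.8] ((535.9605712890625, 249.20639038085938), (108.45865631103516, 86.08206939697266), 12.654012680053711)
shackle 672 ((490.626708984375, 239.3306121826172), (48.109031677246094, 49.802303314208984), 11.680099487304688)
{'d': array([ 0.5,  1.6, -1.9]), 'pos': array([552.4, 251.8, 244.1]), 'yaw': np.float64(78.5), 't': 7.85, 'j': array([ 0.3 ,  0.18,  1.58, -0.  ,  1.38,  0.5 ])}
```

View pics/w2.png

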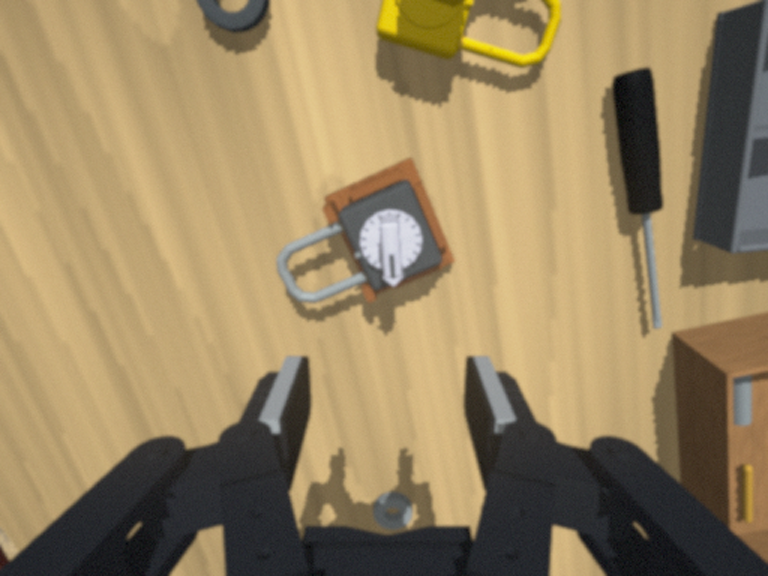

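The lock is at about (392,240), with yaw near 12°. The bow is at (283,268) and the dial bar's pointer is at (394,283), pointing to world −y with the bar at about 84°. Next I descend onto the dial bar and grip it.

```bash
python3 -m jog '[[0.002,0.001,0.03,-0.09],[0.002,0.001,0.07,-0.09],[0.002,0.001,0.11,-0.09],[0.002,0.001,0.14,-0.09],[0.002,0.001,0.16,-0.09],[0.002,0.001,0.17,-0.09],[0.002,0.001,0.177,-0.09],[0.002,0.001,0.177,-0.09],[0.002,0.001,0.177,-0.09],[0.002,0.001,0.177,-0.09]]' 0.6 60
python3 -m jog '[[0,0,0,0],[0,0,0,0],[0,0,0,0],[0,0,0,0],[0,0,0,0],[0,0,0,0],[0,0,0,0],[0,0,0,0],[0,0,0,0],[0,0,0,0]]' 0 60
python3 -c "
from h import *
delta([554,253.8,68],12); print(bot.read_state()['moment'])"
```

```text
clock: 9.1
eef_pos: [554.9, 253.9, 69.2]
tcp_rot: [0.745, 0.667, 0.001, 0.0]
ft_force: [-0.0, 0.2, 0.2]
grip_width: 51.0
finger_force: 0.0
clock: 10.35
eef_pos: [554.5, 253.8, 68.6]
tcp_rot: [0.745, 0.667, 0.0, 0.0]
ft_force: [-1.8, 0.2, 6.0]
grip_width: 10.9
finger_force: 59.3
{'d': array([-0. , -0.5,  0.6]), 'pos': array([554.5, 253.8,  68.6]), 'yaw': np.float64(83.6), 't': 10.35, 'j': array([0.3 , 0.37, 1.7 , 0.  , 1.07, 0.41]), 'turn': np.float64(1.25)}
[-0.01998077  0.4050664  -0.03265294]
```

```bash
python3 -m jog '[[0,0,0,0.15],[0,0,0,0.3],[0,0,0,0.45],[0,0,0,0.6],[0,0,0,0.75],[0,0,0,0.9],[0,0,0,1.05],[0,0,0,1.18],[0,0,0,1.25],[0,0,0,1.25]]'
python3 -m jog '[[0,0,0,0],[0,0,0,0],[0,0,0,0],[0,0,0,0],[0,0,0,0],[0,0,-0.03,0],[0,0,-0.07,0],[0,0,-0.11,0],[0,0,-0.15,0],[0,0,-0.15,0]]' 0.6
sed -i "s/w2.png/w3.png/" m.py; python3 m.py
```

```text
clock: 11.6
eef_pos: [555.2, 253.3, 68.6]
tcp_rot: [0.994, 0.105, 0.001, 0.0]
ft_force: [0.7, -2.6, 3.1]
grip_width: 10.4
finger_force: 59.1
clock: 12.85
eef_pos: [556.8, 254.5, 223.2]
tcp_rot: [0.994, 0.105, 0.004, -0.001]
ft_force: [0.4, 0.6, -1.0]
grip_width: 51.7
finger_force: 0.0
bar 574 [554.8 253.6  74.8] ((552.9706420898438, 253.00022888183594), (41.17428207397461, 12.011754035949707), 11.779354095458984)
dial 1731 [556.4 253.9  55.4] ((555.3196411132812, 254.2779083251953), (49.52887725830078, 58.50675964355469), 12.028054237365723)
body 2218 [557.9 254.5  41.4] ((554.4946899414062, 253.54812622070312), (56.174129486083984, 63.87664794921875), 11.335271835327148)
all 2358 [553.8 252.8  22.1] ((536.0611572265625, 249.05947875976562), (109.80813598632812, 86.02816009521484), 12.615119934082031)
shackle 668 ((490.3702392578125, 241.51068115234375), (45.99551773071289, 50.515045166015625), 7.720680236816406)
{'d': array([ -1.8,   1.7, -25.5]), 'pos': array([555.5, 254. , 220.5]), 'yaw': np.float64(12.0), 't': 12.9, 'j': array([ 0.3 ,  0.2 ,  1.6 , -0.  ,  1.33,  1.66])}
```

View pics/w3.png

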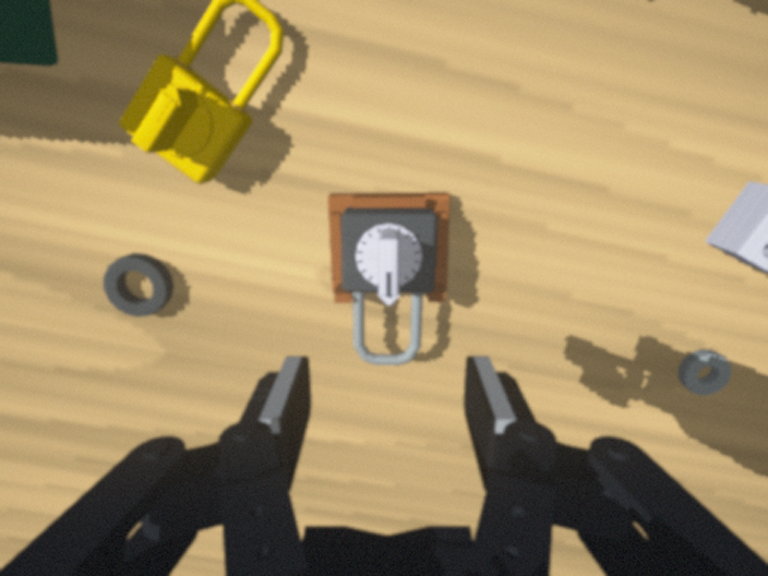

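The dial pointer at (388,300) points at the mark, with the bar at 11.8° against about 12° for the lock. The bow is at (388,358). I'll move over the bow with the fingers turned by 90°.

```bash
python3 -m jog '[[-0.02,0,0.0,-0.17],[-0.04,0,0,-0.34],[-0.06,0,0,-0.51],[-0.084,0,0,-0.68],[-0.084,0,0,-0.85],[-0.084,0,0.02,-1.02],[-0.084,0,0.04,-1.19],[-0.084,0,0.05,-1.36],[-0.084,0,0.06,-1.53],[-0.084,0,0.07,-1.571]]' 0.45 60
python3 -c "
from h import *
c=cam('wrist'); P=cloud(c).reshape(-1,3); u=np.array([np.cos(.206),np.sin(.206)])
a=P[(P[:,2]>18)&(P[:,2]<40)]; d=(a[:,:2]-[554.5,253.8])@u; n=(a[:,:2]-[554.5,253.8])@[-u[1],u[0]]
k=(d<-50)&(d>-110)&(abs(n)<30); b=a[k]; print(k.sum(), d[k].min(), n[k].min(), n[k].max(), b[d[k]<-80].mean(0))
delta([471.5,236.4,30],101.8)"
```

```text
clock: 14.15
eef_pos: [471.0, 235.8, 146.1]
tcp_rot: [0.628, 0.778, -0.001, -0.001]
ft_force: [0.8, 0.4, 0.9]
grip_width: 38.6
finger_force: 0.0
1212 -89.84483258874837 -23.98688338008584 25.55277287336071 [471.09277426 238.41872281  30.31270844]
{'d': array([  0.7,   2.1, 114.6]), 'pos': array([470.1, 235.5, 144.6]), 'yaw': np.float64(102.2), 't': 14.2, 'j': array([0.31, 0.09, 1.88, 0.  , 1.18, 0.1 ]), 'turn': np.float64(0.007)}
```

```bash
python3 -m jog '[[0.001,0.001,0.03,0],[0.001,0.001,0.06,0],[0.001,0.001,0.085,0],[0.001,0.001,0.105,0],[0.001,0.001,0.115,0],[0.001,0.001,0.118,0],[0.001,0.001,0.118,0],[0.001,0.001,0.118,0],[0.001,0.001,0.118,0],[0.001,0.001,0.118,0]]' 0.45 60
python3 -m jog '[[0,0,0,0],[0,0,0,0],[0,0,0,0],[0,0,0,0],[0,0,0,0],[0,0,0,0],[0,0,0,0],[0,0,0,0],[0,0,0,0],[0,0,0,0]]' 0 60
python3 -m jog '[[0,-0.004,0,0],[0,-0.008,0,0],[0,-0.012,0,0],[0,-0.016,0,0],[0,-0.02,0,0],[0,-0.023,0,0],[0,-0.026,0,0],[0,-0.027,0,0],[0,-0.027,0,0],[0,-0.027,0,0]]'
```

```text
clock: 15.45
eef_pos: [473.3, 237.5, 30.7]
tcp_rot: [0.629, 0.777, 0.0, 0.0]
ft_force: [0.4, 0.4, 0.5]
grip_width: 38.3
finger_force: 0.0
clock: 16.7
eef_pos: [471.4, 236.7, 29.7]
tcp_rot: [0.629, 0.777, -0.002, -0.001]
ft_force: [-4.6, -2.1, 3.5]
grip_width: 5.6
finger_force: 59.9
clock: 17.95
eef_pos: [446.4, 231.7, 30.3]
tcp_rot: [0.629, 0.777, -0.0, -0.0]
ft_force: [1.4, -1.3, 1.3]
grip_width: 6.1
finger_force: 60.0
```

```bash
python3 -m jog '[[0,-0.002,0,0],[0,-0.002,0,0],[0,0,0,0],[0,0,0,0],[0,0,0,0],[0,0,-0.03,0],[0,0,-0.07,0],[0,0,-0.11,0],[0,0,-0.15,0],[0,0,-0.18,0]]' 0.45
python3 -m jog '[[0,0.012,0,0.17],[0,0.024,0,0.34],[0,0.036,0,0.51],[0,0.048,0,0.68],[0,0.06,0,0.85],[0,0.072,0,1.02],[0,0.084,0,1.19],[0,0.096,0,1.36],[0,0.109,0,1.53],[0,0.109,0,1.571]]' 0.5
python3 -c "
from h import *
c=cam('wrist'); save(c,'w4.png',1.2); P=cloud(c).reshape(-1,3); u=np.array([np.cos(.206),np.sin(.206)])
a=P[(P[:,2]>20)&(P[:,2]<40)]; d=(a[:,:2]-[554.5,253.8])@u; n=(a[:,:2]-[554.5,253.8])@[-u[1],u[0]]
k=(d<-50)&(d>-140)&(abs(n)<15); print(d[k].min(), d[k].max())
a=P[(P[:,2]>70)&(P[:,2]<85)&(np.hypot(P[:,0]-554,P[:,1]-253)<40)]; print(cv2.minAreaRect(a[:,:2].astype(np.float32)))
a=P[(P[:,2]>37)&(P[:,2]<45)&(np.hypot(P[:,0]-554,P[:,1]-253)<60)]; print(cv2.minAreaRect(a[:,:2].astype(np.float32)))
delta([555,253.6,68],12)"
```

```text
clock: 19.2
eef_pos: [447.0, 231.9, 212.4]
tcp_rot: [0.629, 0.777, 0.001, 0.001]
ft_force: [-0.1, 0.2, -0.6]
grip_width: 38.7
finger_force: 0.0
clock: 20.45
eef_pos: [553.8, 254.5, 210.1]
tcp_rot: [0.995, 0.103, -0.0, -0.0]
ft_force: [0.8, 0.3, 0.3]
grip_width: 42.9
finger_force: 0.0
-112.75713486087987 -100.19616851529481
((551.9628295898438, 253.82191467285156), (41.774105072021484, 12.395841598510742), 11.688712120056152)
((553.9588623046875, 254.34820556640625), (55.20610427856445, 63.73344039916992), 11.978850364685059)
{'d': array([  1.5,   1.1, 142. ]), 'pos': array([553.4, 254.4, 210. ]), 'yaw': np.float64(11.8), 't': 20.5, 'j': array([0.3 , 0.21, 1.61, 0.  , 1.32, 1.67]), 'turn': np.float64(-0.003)}
```

View pics/w4.png

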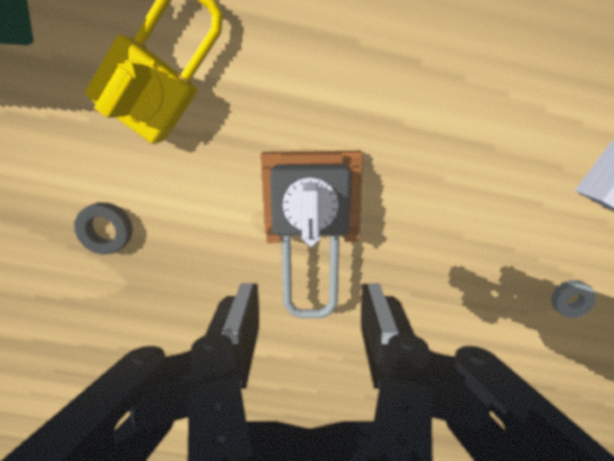

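The shackle is out by about 24 mm (bow at (310,312)) and the dial is at its mark. Now grip the bar and lift.

```bash
python3 -m jog '[[0.001,0.001,0.03,0],[0.001,0.001,0.07,0],[0.001,0.001,0.1,0],[0.001,0.001,0.12,0],[0.001,0.001,0.135,0],[0.001,0.001,0.143,0],[0.001,0.001,0.143,0],[0.001,0.001,0.143,0],[0.001,0.001,0.143,0],[0.001,0.001,0.143,0]]' 0.5 90
python3 -m jog '[[0,0,0,0],[0,0,0,0],[0,0,0,0],[0,0,0,0],[0,0,0,0],[0,0,0,0],[0,0,0,0],[0,0,0,0],[0,0,0,0],[0,0,0,0]]' 0 90
python3 -m jog '[[0,0,-0.005,0],[0,0,-0.01,0],[0,0,-0.02,0],[0,0,-0.04,0],[0,0,-0.06,0],[0,0,-0.09,0],[0,0,-0.12,0],[0,0,-0.15,0],[0,0,-0.17,0],[0,0,-0.17,0]]'
python3 -c "
from h import *
u=np.array([np.cos(.206),np.sin(.206)]); t=np.array([518.7,-161.3])+109.5*u
delta([*t,226],12)"
```

```text
clock: 21.75
eef_pos: [554.7, 253.8, 67.9]
tcp_rot: [0.995, 0.105, 0.0, -0.0]
ft_force: [-0.4, -0.4, 0.2]
grip_width: 42.4
finger_force: 0.0
clock: 23.0
eef_pos: [554.6, 253.8, 67.6]
tcp_rot: [0.995, 0.105, 0.0, -0.0]
ft_force: [-0.5, 1.3, 5.3]
grip_width: 10.7
finger_force: 88.4
clock: 24.25
eef_pos: [555.4, 254.0, 240.1]
tcp_rot: [0.994, 0.105, 0.002, -0.0]
ft_force: [0.9, 0.4, -4.1]
grip_width: 10.3
finger_force: 88.2
{'d': array([-13. , 399. ,  13.9]), 'pos': array([555.4, 254. , 240.1]), 'yaw': np.float64(12.0), 't': 24.25, 'j': array([0.3 , 0.19, 1.58, 0.  , 1.37, 1.66]), 'turn': np.float64(0.0)}
```

```bash
python3 -m jog '[[-0.001,0.015,0,0],[-0.002,0.045,0,0],[-0.003,0.085,0,0],[-0.004,0.125,0,0],[-0.006,0.165,0,0],[-0.007,0.205,0,0],[-0.008,0.24,0,0],[-0.01,0.27,0,0],[-0.011,0.295,0,0],[-0.012,0.31,0,0]]'
python3 -m jog '[[-0.0005,0.015,0,0],[-0.001,0.03,0,0],[-0.001,0.045,0,0],[-0.001,0.06,0,0],[-0.001,0.075,0.002,0],[-0.001,0.083,0.005,0],[-0.001,0.088,0.008,0],[-0.001,0.089,0.011,0],[-0.001,0.089,0.012,0],[-0.001,0.089,0.012,0]]'
python3 -m jog '[[0,0,0,0],[0,0,0,0],[0,0,0,0],[0,0,0,0],[0,0,0,0],[0,0,0,0],[0,0,0,0],[0,0,0,0],[0,0,0,0],[0,0,0,0]]'
python3 -c "
from h import *
c=cam('wrist'); save(c,'w5.png',1.2); P=cloud(c).reshape(-1,3)
a=P[(P[:,2]>150)&(P[:,2]<205)&(np.hypot(P[:,0]-518.7,P[:,1]+161.3)<30)]; print(len(a)); print(a.mean(0),np.percentile(a,[2,98],0)) if len(a) else 0
delta([625.9,-138.9,226]); c=cam('side'); save(c,'s5.png',3,(200,90,400,240))"
```

```text
clock: 25.5
eef_pos: [606.1, -54.0, 235.3]
tcp_rot: [0.995, 0.104, -0.002, -0.0]
ft_force: [0.0, 0.5, -3.9]
grip_width: 10.2
finger_force: 88.1
clock: 26.75
eef_pos: [624.7, -138.8, 225.2]
tcp_rot: [0.994, 0.105, -0.0, -0.0]
ft_force: [0.3, -0.1, -4.5]
grip_width: 10.4
finger_force: 88.2
clock: 28.0
eef_pos: [624.8, -139.3, 225.3]
tcp_rot: [0.995, 0.105, 0.0, 0.0]
ft_force: [-0.4, 0.2, -4.0]
grip_width: 10.2
finger_force: 88.2
0
{'d': array([ 1.2, -0.1, -0.7]), 'pos': array([ 624.8, -139.3,  225.3]), 'yaw': np.float64(12.0), 't': 28.05, 'j': array([-0.34,  0.27,  1.51,  0.  ,  1.36,  1.02])}
```

View pics/w5.png

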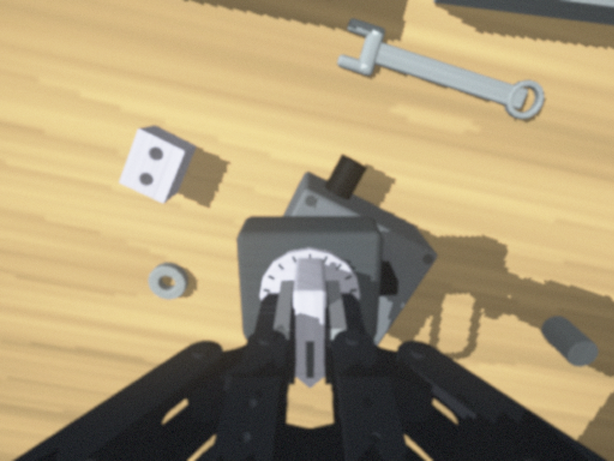

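View pics/s5.png

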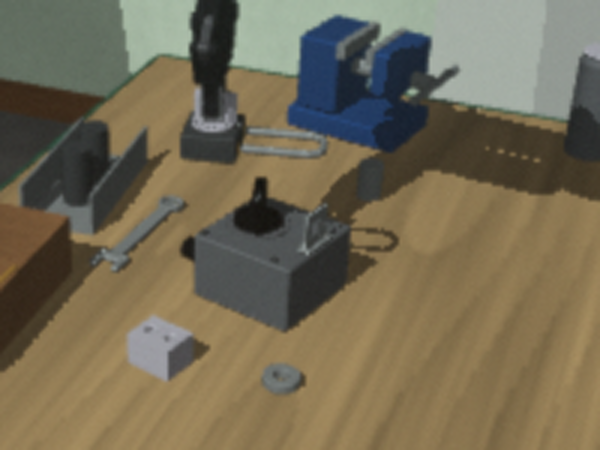

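The lock is held level with its shackle open; in the side crop the bow is at (322,145), above the hasp at (317,210). A quick ray check of the bow, then hand in if it passes.

```bash
python3 -c "
from h import *
c=cam('side'); print(plane(c,307,138,185).round(0))
P=cloud(c); p=P[133:144,300:310].reshape(-1,3); p=p[(p[:,2]>150)&(p[:,2]<220)]
b=np.median(p,0); print(len(p),p.mean(0).round(0))
s=bot.read_state(); print(s['clock'],s['finger_force'])
if len(p)>4 and np.hypot(b[0]-518.7,b[1]+161.3)<30 and 155<b[2]<220: print(bot.sign_off())"
```

```text
[ 519. -165.  185.]
56 [ 526. -158.  187.]
28.15 88.21599841117859
the job is handed in; nothing more can be done
None
```

I turned the isolator handle to off, set the dial to its mark and pulled the shackle open by about 24 mm. I then handed the job in at 28 s with the lock held level and its bow about 7 cm above the hasp; the judge's verdict was not shown.

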